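Crank the specimen carousel to the lens

TASK

Turn the handwheel of the geared specimen carousel by its crank knob until the round steel puck stands centred under the lens of the inspection head; each full turn of the wheel indexes the carousel by 60 degrees the same way round, and clockwise from above is the short way, so count off as many turns as the puck needs. Drive it by the handwheel only, keeping the robot off the carousel and its specimens, then let go.

Things in the scene. Friction and masses are not known exactly. Their poses are not given: they have to be found in the camera images.
- crank_knob (a point): Centre (half-way up) of the upright black crank knob on the handwheel: a round knob 24 mm in diameter and 46 mm tall, so its top is 23 mm above this point (the wheel's steel rim and spokes end about 32 mm below this point, nothing higher is near). It stands 50 mm from the wheel's axis and spins freely on its own pin, so a grip on it can keep its direction while going round.
- wheel_hub (a point): Centre of the handwheel, on its vertical axis, in the plane of the rim, 95 mm above the bench. The steel wheel is 128 mm across. The knob circles this point at 50 mm radius, 38 mm higher. Turning takes about 5 to 10 N at the knob, both ways, and the wheel stays where it is left. One full turn of the wheel turns the carousel 60 degrees in the same sense. Two and a half turns clockwise (seen from above) are always enough.
- carousel: Round dark steel table, 220 mm across and 12 mm thick, turned by the handwheel through gears about a vertical axis 220 mm from the wheel's. Origin: on its axis at its underside, 64 mm above the bench; z up. It carries four clamped steel and plastic specimens at four quarters: the round puck, a square block, a flat slide carrier and an angle bracket, none higher than 32 mm above the origin.
- puck (a point): Centre of the round steel puck, 40 mm in diameter and 20 mm tall, clamped on the carousel 85 mm from its axis; the only round specimen. It starts 75 to 140 degrees short of the lens (it travels clockwise to get there).
- lens (a point): Centre of the lower tip of the lens, which points straight down from the fixed inspection head over the carousel, 85 mm from the carousel's axis and 130 mm above the bench. The wheel's axis, the carousel's axis and the lens lie on one straight line seen from above; the head is 257 mm tall and its column stands beyond the lens.

How it is judged (in metres and radians):
At the end, for the whole second after the job is handed in: The puck's centre is within 13 mm of the lens axis seen from above, the carousel is at rest and the crank knob has been let go (horizontal distance between puck and lens below 0.013 m and angular speed of carousel below 0.05 rad/s); the robot touches nothing.
It fails at once if the robot touches the carousel or a specimen on it (contact force between any of the fingers, the arm and carousel above 1 N).
It also fails if it takes over 61 s, if anything falls off the work surface, if the arm or the gripper's body presses on something with over 40 N, if the wrist force passes 120 N, or if a joint passes its speed limit or range.

ROBOT

A 6-joint arm with a two-finger parallel gripper is mounted at the origin on the work surface. World frame = base frame: x ahead of the robot, y to its left, z up, the work surface at z = 0. Lengths are in mm, angles in degrees, forces in N, time in s.
With the tool pointing down it reaches from about 325 to 900 mm from the base axis. Payload 3.5 kg.
Tool frame: the origin (TCP) lies at the very end of the fingers, on their centre line; the grasp point (between the pads) lies 19 mm behind it; z points along the fingers, y is the direction in which the jaws open and shut (so a half turn about z gives the same grasp; the last joint's range is limited). The gripper opens to 85 mm and grips with 20 to 120 N. Pads are 22 mm wide; open, the fingers measure 114 mm over their backs; the gripper's body (76 mm by 85 mm) begins 54 mm behind the grasp point. The pads swing forward as they close: fully open they stand 13 mm farther back than shut.
Start: joints at [62.716, 15.837, -1.513, 72.651, 0, 84.076], TCP at [227.646, 582.064, 231.313] pointing down, gripper open.
Joint ranges: [-178.77, 178.77], [-48.84, 107.48], [-61.69, 71.31], [-111.58, 123.2], [-90, 87.43], [-180, 180]. Speed limits (degrees/s): [147.25, 147.25, 180, 180, 180, 180].

INTERFACE

Orientations are given as a 3x3 rotation matrix whose columns are the frame's x, y, z axes.
In Python, from cell import * gives the robot as it stands.
- The arm moves only by the tool move_arm, never from a script. Its argument "motion" is one flat list of numbers, 4 for each row, row after row: the shift along the tool's x, y, z in mm, then the turn about the tool's z in degrees. A call has 1 to 12 rows; each row shifts and turns the pose as measured when the row begins, along the tool's axes as they then stand; what a row does not reach is not made up. A row lasts 1/8 s, in which the tool goes at most 62.5 mm and 10.7 degrees, less where a joint would pass 70% of its speed; a pose out of reach is approached as far as the arm can. A call with a gripper value outside its range is refused whole. "grip" is the opening in per cent of the stroke, from 0 (shut) to 100 (fully open), set as the call begins (left out, the last holds). The fingers move at their own pace and stop on an object; "newtons" is the grip in N (left out, the last holds). Time passes only in rows, so rows that do not move let the fingers close. It gives the time, the measured TCP pose, the force and the opening at its end, in the units of the state.
- get_state(): the state, without advancing time (a new reading comes with each control period).
- read_camera(name): name is "scene" or "side" or "wrist"; returns a dict with "img" (400x640x3 uint8, blue, green, red), "z_map" (400x640 float32, mm along the optical axis (not along the pixel's ray), 0 where there is no reading), "camera_matrix" (3x3 intrinsics, pixels), "R" (3x3) and "t" (3): a world point X has camera coordinates R X + t; the wrist camera has in their place "mount" (4x4, takes a point from camera to tool coordinates, whose origin is the TCP and whose axes are the flange's). Camera axes: x right, y down, z forward; pixel columns grow to the right and rows downward; lengths in mm; the calibration is good to about 2 mm. A picture is of the moment at which its call begins: read the wrist's pose just before it.
- close_job(): hands the job in, once; it reports no verdict.
The state is a dict: "time_s": time; "q": joint angles; "qvel": joint speeds; "joint_torque": joint torques, N m; "tool_pos": TCP position; "orientation": TCP orientation; "wrist_force": force on the tool from outside, world axes, zero at the start; "moment": the same for the moment, N m; "grip_width": finger opening in mm.
Only numpy, scipy, OpenCV 4.12 (cv2) and the standard library are available. Lean on these libraries where they do the work, as an engineer would, in place of code of your own. Each camera call takes 0.05 s, during which the arm holds its last target.

## Working session

There is one attempt and no reset: what is moved stays moved. The work goes in short steps, Python scripts to look and compute and a tool call to move; the robot and the scene stay as the last step left them, time stands still between calls to the robot, and variables do not carry over. Pictures are saved under pics/ and viewed, and the job is handed in when it is done.

Besides the shell and the picture viewer there is one more tool, called as a command line: name --argument value ..., lists and objects as JSON in quotes. move_arm: Moves the arm, as the interface text tells. Its arguments: {"type":"object","properties":{"motion":{"type":"array"},"grip":{"type":"number"},"newtons":{"type":"number"}},"required":["motion"]}

```bash
mkdir -p pics; ls; python3 - <<'E'
from cell import *
import cv2,pickle
s=get_state();print(s)
d={}
for n in("scene","side","wrist"):
    c=read_camera(n);d[n]=c;cv2.imwrite(f"pics/a_{n}.png",c["img"]);print(n,c["camera_matrix"],c.get("R"),c.get("t"),c.get("mount"))
pickle.dump((s,d),open("a.pkl","wb"))
E
```

```text
pics
{'time_s': 0.0, 'q': array([ 6.27166726e+01,  1.58803136e+01, -1.59861035e+00,  7.26502037e+01,
        3.93884039e-04,  8.40760127e+01]), 'qvel': array([ 0.04445856,  0.06166576, -0.063705  , -0.08483819, -0.04203329,
        0.07655193]), 'joint_torque': array([-1.61138487e-03, -4.45509160e+01,  2.95203137e+01,  1.63534685e-02,
       -1.08571396e-04,  7.10893829e-06]), 'tool_pos': array([227.27835816, 581.3722744 , 230.13110793]), 'orientation': array([[-9.31314389e-01,  3.64214813e-01, -1.03918612e-03],
       [ 3.64216216e-01,  9.31312272e-01, -1.99982736e-03],
       [ 2.39440039e-04, -2.24095643e-03, -9.99997460e-01]]), 'wrist_force': array([ 0.46826119, -0.73830007, -0.40741796]), 'moment': array([-0.00866454,  0.01481477, -0.00519617]), 'grip_width': 85.64228458568442}
scene [[448.86321553   0.         315.56536609]
 [  0.         448.86321553 199.30878016]
 [  0.           0.           1.        ]] [[-0.41869077  0.90809565 -0.00776795]
 [ 0.70308051  0.31872786 -0.63568101]
 [-0.57478329 -0.27161527 -0.77191276]] [ 210.78211369 -304.26855218 1105.8365283 ] None
side [[438.88748653   0.         320.33521529]
 [  0.         438.88748653 198.72023721]
 [  0.           0.           1.        ]] [[ 0.97767721 -0.20981048  0.01126242]
 [-0.13944022 -0.68799494 -0.71219337]
 [ 0.15717412  0.69472479 -0.70189299]] [-553.34020043  202.68405779  695.12304594] None
wrist [[356.7427376    0.         325.05549298]
 [  0.         356.7427376  201.01518482]
 [  0.           0.           1.        ]] None None [[-2.56925898e-04 -9.53000069e-01 -3.02969969e-01  7.86057717e+01]
 [ 9.99999853e-01 -3.89224055e-04  3.76290402e-04  2.77039946e-01]
 [-4.76527979e-04 -3.02969828e-01  9.53000029e-01 -1.41952404e+02]
 [ 0.00000000e+00  0.00000000e+00  0.00000000e+00  1.00000000e+00]]
```

View pics/a_scene.png

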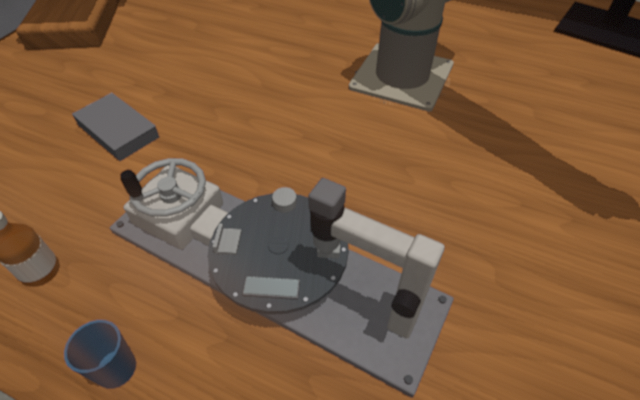

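View pics/a_side.png

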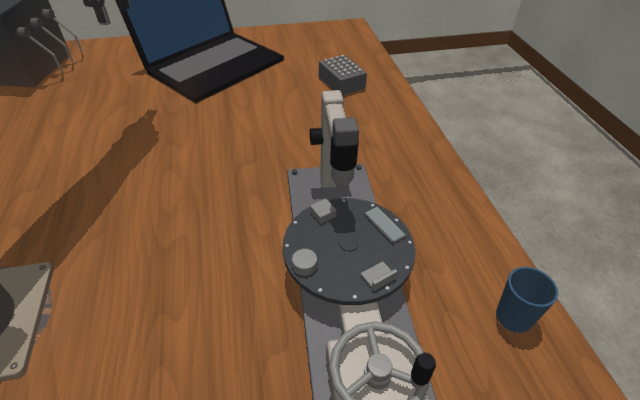

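View pics/a_wrist.png

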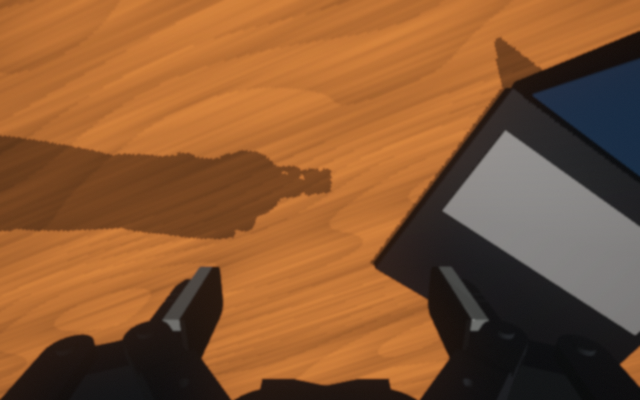

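The scene view shows the wheel at about (168,188), the knob at (131,184), the puck at (284,197) and the head at (327,195). The side view shows the puck at (304,262), the carousel at (348,245), the knob at (423,368) and the head's black lens barrel at (344,155). Next I measure them with the depth maps and rays.

```bash
cat >h.py <<'E'
import numpy as np, cv2
def pts(c):
    K=c["camera_matrix"];z=c["z_map"];v,u=np.mgrid[:400,:640]
    P=np.stack([(u-K[0,2])/K[0,0]*z,(v-K[1,2])/K[1,1]*z,z],-1)
    W=(P-c["t"])@c["R"]; W[z==0]=np.nan
    return W
def ray(c,u,v,h):
    K=c["camera_matrix"];d=np.array([(u-K[0,2])/K[0,0],(v-K[1,2])/K[1,1],1])@c["R"]
    o=-np.array(c["t"])@c["R"];return o+d*(h-o[2])/d[2]
def pix(c,X):
    p=c["R"]@np.array(X,float)+c["t"];p=c["camera_matrix"]@p;return p[:2]/p[2]
def circ(P):
    A=np.c_[2*P[:,:2],np.ones(len(P))];s=np.linalg.lstsq(A,(P[:,:2]**2).sum(1),rcond=None)[0]
    return s[:2],np.sqrt(s[2]+s[0]**2+s[1]**2)
E
python3 - <<'E'
from h import *
import pickle
s,d=pickle.load(open("a.pkl","rb"))
for n,pk in (("scene",dict(hub=(168,186),knob=(129,176),knobm=(132,184),puck=(284,197),car=(270,270),headtop=(330,190),lensb=(325,235),slide=(272,287))),("side",dict(hub=(379,369),knob=(425,360),puck=(304,257),car=(348,262),head=(344,130),barrel=(344,158),slide=(384,225),block=(322,208)))):
    c=d[n];W=pts(c);print(n)
    for k,(u,v) in pk.items(): print(k,W[v,u].round(1))
    # black pixels near the knob
    g=c["img"].max(2)
    for z0 in ((74,79),):
        m=(W[...,2]>z0[0])&(W[...,2]<z0[1])
    p=W[pk["car"][1],pk["car"][0]][:2]
    mm=(m&(np.hypot(W[...,0]-p[0],W[...,1]-p[1])<260)).astype(np.uint8)
    nl,L,st,ce=cv2.connectedComponentsWithStats(mm);
    l=L[pk["car"][1],pk["car"][0]];print("car comp",st[l])
    cn=max(cv2.findContours((L==l).astype(np.uint8),0,cv2.CHAIN_APPROX_NONE)[0],key=len)
    h=cv2.convexHull(cn)[:,0];P=np.array([ray(c,u,v,76) for u,v in h]);print("circle",circ(P), np.std(np.hypot(*(P[:,:2]-circ(P)[0]).T)))
    # puck top
    u,v=pk["puck"];p=W[v,u]
    m=(abs(W[...,2]-96)<4)&(np.hypot(W[...,0]-p[0],W[...,1]-p[1])<45)
    print("puck",np.nanmean(W[m],0),m.sum())
    if m.any():
        h=cv2.convexHull(np.argwhere(m)[:,::-1].astype(np.int32))[:,0];P=np.array([ray(c,a,b,96) for a,b in h]);print(circ(P))
    u,v=pk["knob"];p=W[v,u]
    m=(abs(W[...,2]-156)<4)&(np.hypot(W[...,0]-p[0],W[...,1]-p[1])<30)
    print("knobtop",np.nanmean(W[m],0),m.sum())
    u,v=pk["hub"];p=W[v,u]
    m=(W[...,2]>88)&(W[...,2]<112)&(np.hypot(W[...,0]-p[0],W[...,1]-p[1])<85)
    nl,L,st,ce=cv2.connectedComponentsWithStats(m.astype(np.uint8));l=1+st[1:,4].argmax()
    h=cv2.convexHull(np.argwhere(L==l)[:,::-1].astype(np.int32))[:,0]
    for hh in(95,101):
        P=np.array([ray(c,a,b,hh) for a,b in h]);print("wheel",circ(P),np.std(np.hypot(*(P[:,:2]-circ(P)[0]).T)))
E
```

```text
scene
hub [ 596.4 -226.1  102.4]
knob [ 634.9 -255.1  152.2]
knobm [ 638.2 -252.3  138.3]
puck [531.8 -43.4  93.8]
car [nan nan nan]
headtop [615.5  72.8 256. ]
lensb [637.7  76.7 193.9]
slide [680.8  13.3  81.9]
car comp [     0      0    640    400 256000]
circle (array([  78.77096037, -196.60062173]), np.float64(880.0867028155628)) 2.034663984733816
puck [531.89863124 -43.84869962  94.57717371] 354
(array([532.77473546, -43.24288651]), np.float64(19.73516012307383))
knobtop [ 633.29415768 -261.01218365  152.7617073 ] 79
wheel (array([ 592.32631306, -233.30364223]), np.float64(64.17751467089089)) 1.0311065938066808
wheel (array([ 595.9831609 , -228.65425783]), np.float64(63.49818257685257)) 1.02019212002034
side
hub [ 588.2 -240.3  102.9]
knob [ 631.  -262.   153.9]
puck [529.9 -41.9  94. ]
car [598.9 -52.4  76.5]
head [610.1  53.  256.4]
barrel [611.5  48.7 206.5]
slide [677.3   6.2  83.2]
block [579.8  55.6  94.9]
car comp [ 283  198  133  104 8039]
circle (array([609.20217417, -16.01398237]), np.float64(109.30618184473833)) 0.3508327223629469
puck [529.51303548 -46.33735136  95.32586244] 422
(array([529.3880424 , -46.75111352]), np.float64(19.943557401802973))
knobtop [ 632.19389915 -262.54168195  153.35043623] 224
wheel (array([ 591.20040104, -233.54035357]), np.float64(63.42799969585803)) 0.3616676534785167
wheel (array([ 589.75190981, -236.03569564]), np.float64(62.72776221156864)) 0.3576748861039942
```

move_arm --motion '[0,0,-50,0,0,0,-50,0,-42,-39,0,0,-42,-39,0,0,-42,-39,0,0,-42,-39,0,0,-42,-39,0,0,-42,-39,0,0,-42,-39,0,0,-42,-39,0,0,-42,-39,0,0,-42,-39,0,0]' --grip 100

```text
time_s: 1.65
tool_pos: [482.5, 53.0, 331.7]
orientation: [[-0.934, 0.356, -0.0], [0.356, 0.934, -0.005], [-0.002, -0.005, -1.0]]
wrist_force: [0.5, 0.4, 0.0]
grip_width: 85.4
```

```bash
cat >to.py <<'E'
import sys,numpy as np
from cell import *
s=get_state();R=s["orientation"];p=s["tool_pos"]
print("t",round(s["time_s"],2),"pos",p.round(1),"F",s["wrist_force"].round(1),"w",round(s["grip_width"],1),"q",s["q"].round(1))
print("yaw y",np.degrees(np.arctan2(R[1,1],R[0,1])).round(2))
if len(sys.argv)>3:
    print("shift",(R.T@(np.array(sys.argv[1:4],float)-p)).round(1))
E
python3 to.py 633 -261.5 250
```

```text
t 1.65 pos [482.5  53.  331.7] F [0.5 0.4 0. ] w 85.4 q [-1.2 -0.6 -8.5 82.1 -0.3 19.7]
yaw y 69.13
shift [-252.5 -239.8   83.4]
```

move_arm --motion '[-40,-38,0,0,-40,-38,0,0,-40,-38,0,0,-40,-38,0,0,-40,-38,0,0,-40,-38,0,0,0,0,40,0,0,0,40,0,0,0,0,0]'

```text
time_s: 2.78
tool_pos: [628.8, -262.4, 246.8]
orientation: [[-0.932, 0.363, -0.002], [0.363, 0.932, -0.003], [0.001, -0.004, -1.0]]
wrist_force: [-0.9, -0.2, 0.5]
grip_width: 85.6
```

```bash
python3 to.py 633 -261.5 190; python3 - <<'E'
from cell import *
import cv2,pickle
s=get_state();d={}
for n in("scene","side","wrist"):
    c=read_camera(n);d[n]=c;cv2.imwrite(f"pics/b_{n}.png",c["img"])
pickle.dump((s,d),open("b.pkl","wb"))
E
```

```text
t 2.77 pos [ 628.8 -262.4  246.8] F [-0.9 -0.2  0.5] w 85.6 q [-28.   21.3   7.8  76.5  -0.2  -6.7]
yaw y 68.69
shift [-3.6  2.6 56.8]
```

View pics/b_wrist.png

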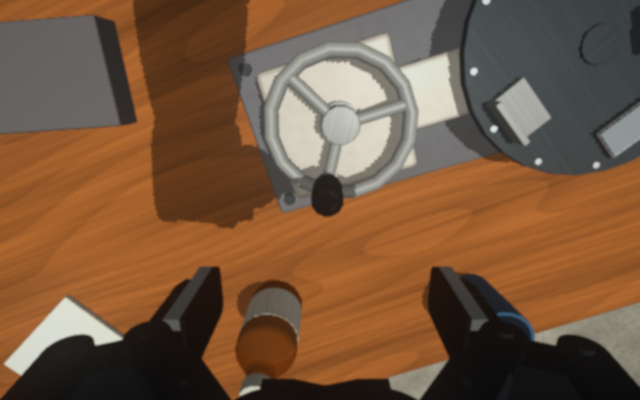

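The wrist view shows the knob's top at about (327,196), the hub cap at (341,122) and the carousel at upper right. I'll check the knob position with this view too.

```bash
cat >>h.py <<'E'
def wcam(s,c):
    M=np.array(c["mount"]);R=s["orientation"]@M[:3,:3];t=s["orientation"]@M[:3,3]+s["tool_pos"]
    c=dict(c);c["R"]=R.T;c["t"]=-R.T@t;return c
E
python3 - <<'E'
from h import *
import pickle
s,d=pickle.load(open("b.pkl","rb"));w=wcam(s,d["wrist"])
W=pts(w);print(W[188:204:5,320:336:5].round(1).reshape(-1,3)[:6],W[122,341])
m=(d["wrist"]["img"].max(2)<60);n,L,st,ce=cv2.connectedComponentsWithStats(m[160:225,300:350].astype(np.uint8));print(st,ce)
top=(abs(W[...,2]-156)<6);n,L,st,ce=cv2.connectedComponentsWithStats(top.astype(np.uint8))
for i in range(1,n):
  if st[i,4]>60: print(st[i],ce[i],np.nanmean(W[L==i],0).round(1),ray(w,*ce[i],156).round(1))
for n in("scene","side"):
    c=d[n];print(n,"pix of knob top",pix(c,(633,-261.5,156)))
W=pts(d["scene"])
m=(abs(W[...,2]-76)<4)&(W[...,1]>-140)&(W[...,1]<110)&(W[...,0]>480)&(W[...,0]<740)
nl,L,st,ce=cv2.connectedComponentsWithStats(m.astype(np.uint8));l=1+st[1:,4].argmax();print(st[l])
h=cv2.convexHull(np.argwhere(L==l)[:,::-1].astype(np.int32))[:,0]
P=np.array([ray(d["scene"],a,b,76) for a,b in h]);print("car scene",circ(P),len(P))
# wrist: hub
W=pts(w);m=(W[...,2]>86)&(W[...,2]<112)&(np.hypot(W[...,0]-592,W[...,1]+233)<80)
h=cv2.convexHull(np.argwhere(m)[:,::-1].astype(np.int32))[:,0];P=np.array([ray(w,a,b,95) for a,b in h]);print("wheel wrist",circ(P))
E
```

```text
[[ 618.1 -262.1  142.3]
 [ 618.9 -258.6  144.3]
 [ 619.6 -255.1  146.4]
 [ 621.6 -252.   143.8]
 [ 619.5 -262.6  150. ]
 [ 621.  -259.4  149.2]] [ 584.44602668 -231.60479237   98.06260786]
[[   0    0   50   65 2232]
 [  12   14   31   41 1018]] [[23.51030466 30.79345878]
 [26.66994106 34.6453831 ]]
scene pix of knob top [125.72545793 172.2631224 ]
side pix of knob top [426.82262384 358.45059493]
[ 208  193  141  119 9615]
car scene (array([611.71786115, -13.99825535]), np.float64(109.22973556151075)) 46
wheel wrist (array([ 586.75512367, -232.57501977]), np.float64(62.54011233136493))
```

move_arm --motion '[-2,2,30,0,0,0,30,0,0,0,30,0,0,0,20,0,0,0,12,0,0,0,4,0,0,0,0,0]'

```text
time_s: 3.8
tool_pos: [647.7, -267.0, 144.1]
orientation: [[-0.932, 0.36, 0.035], [0.359, 0.933, -0.023], [-0.041, -0.008, -0.999]]
wrist_force: [0.0, 0.2, -0.2]
grip_width: 85.1
```

```bash
python3 to.py 632 -261.5 118
```

```text
t 3.8 pos [ 647.7 -267.   144.1] F [ 0.   0.2 -0.2] w 85.1 q [-27.6  24.7   0.2  63.1  -0.2  -6.5]
yaw y 68.91
shift [17.6 -0.3 25.4]
```

The fast descent drifted 16 mm outward and left a 2° tilt, with no contact force. I'll correct it in gentler steps.

move_arm --motion '[6,0,-4,0,5,0,0,0,5,0,0,0,0,0,0,0]'

```text
time_s: 4.3
tool_pos: [632.6, -261.3, 150.6]
orientation: [[-0.932, 0.36, 0.039], [0.359, 0.933, -0.025], [-0.045, -0.009, -0.999]]
wrist_force: [0.6, 0.1, 0.2]
grip_width: 85.5
```

```bash
python3 to.py 632 -261.5 118;python3 - <<'E'
from cell import *
print(get_state()["orientation"].round(3))
E
```

```text
t 4.3 pos [ 632.6 -261.3  150.6] F [0.6 0.1 0.2] w 85.5 q [-27.8  22.8  -1.9  62.7  -0.2  -6.7]
yaw y 68.91
shift [ 2.  -0.1 32.6]
[[-0.932  0.36   0.039]
 [ 0.359  0.933 -0.025]
 [-0.045 -0.009 -0.999]]
```

move_arm --motion '[0,0,8,0,1,0,8,0,1,0,8,0,0,0,0,0]'

```text
time_s: 4.8
tool_pos: [631.1, -260.9, 123.6]
orientation: [[-0.932, 0.36, 0.037], [0.359, 0.933, -0.024], [-0.044, -0.009, -0.999]]
wrist_force: [0.0, -0.2, 0.4]
grip_width: 85.4
```

```bash
python3 to.py 632 -261.5 118;python3 - <<'E'
from cell import *
import cv2
print(get_state()["orientation"].round(3))
cv2.imwrite("pics/c.png",read_camera("wrist")["img"])
cv2.imwrite("pics/c2.png",read_camera("side")["img"][200:,200:])
E
```

```text
t 4.8 pos [ 631.1 -260.9  123.6] F [ 0.  -0.2  0.4] w 85.4 q [-27.8  23.8  -3.8  59.8  -0.2  -6.7]
yaw y 68.91
shift [-0.8 -0.1  5.7]
[[-0.932  0.36   0.037]
 [ 0.359  0.933 -0.024]
 [-0.044 -0.009 -0.999]]
```

View pics/c.png

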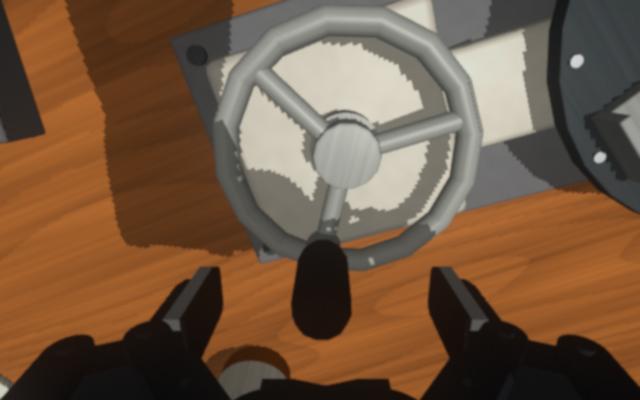

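View pics/c2.png

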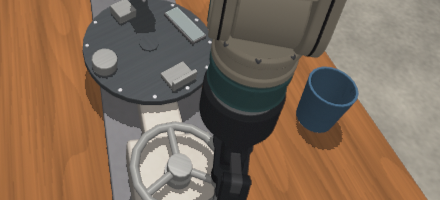

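The wrist view shows the knob at (322,290) standing between the open pads at (205,290) and (455,290). I'll lower 5 mm and close on it.

move_arm --motion '[0,0,5,0,0,0,0,0]'

```text
time_s: 5.15
tool_pos: [632.5, -261.6, 119.9]
orientation: [[-0.932, 0.36, 0.04], [0.359, 0.933, -0.025], [-0.046, -0.009, -0.999]]
wrist_force: [0.1, 0.0, 0.0]
grip_width: 85.2
```

move_arm --motion '[0,0,0,0,0,0,0,0,0,0,0,0,0,0,0,0,0,0,0,0,0,0,0,0]' --grip 0 --newtons 60

```text
time_s: 5.9
tool_pos: [632.8, -262.4, 121.0]
orientation: [[-0.932, 0.36, 0.041], [0.36, 0.933, -0.026], [-0.048, -0.01, -0.999]]
wrist_force: [-0.7, -1.0, -0.0]
grip_width: 22.3
```

```bash
python3 to.py;python3 - <<'E'
from cell import *
import cv2
cv2.imwrite("pics/d.png",read_camera("wrist")["img"])
E
```

```text
t 5.9 pos [ 632.8 -262.4  121. ] F [-0.7 -1.  -0. ] w 22.3 q [-27.8  24.   -3.9  59.3  -0.2  -6.7]
yaw y 68.87
```

View pics/d.png

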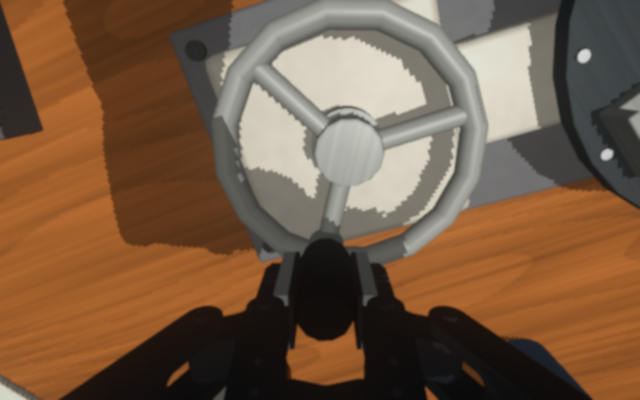

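The wrist view shows the pads closed on both sides of the knob at (323,290), with an opening of 22 mm. I'll compute clockwise chords in tool axes.

```bash
cat >arc.py <<'E'
import sys,numpy as np,json,os
from cell import *
s=get_state();R=s["orientation"];p=s["tool_pos"]
hub=np.array([591.8,-233.4])
if os.path.exists("hub.json"): hub=np.array(json.load(open("hub.json")))
z0=119.;step=float(sys.argv[1]);n=int(sys.argv[2])
v=p[:2]-hub;th=np.degrees(np.arctan2(v[1],v[0]))
print("t",round(s["time_s"],2),"p",p.round(1),"th",th.round(1),"r",np.hypot(*v).round(1),"F",s["wrist_force"].round(1),"tilt",R[:,2].round(3),"w",round(s["grip_width"],1))
out=[]
cur=p.copy()
for k in range(1,n+1):
    a=np.radians(th-k*step);t=np.array([*(hub+50*np.array([np.cos(a),np.sin(a)])),0])
    t[2]=cur[2]+(np.clip(z0-cur[2],-1,1) if k<=3 else 0)
    sh=R.T@(t-cur);out+=[round(float(x),0) for x in sh]+[0];cur=t
print([int(x) for x in out])
E
python3 arc.py 10 8
```

```text
t 5.95 p [ 632.8 -262.4  121. ] th -35.3 r 50.2 F [-0.4 -0.8  0.2] tilt [ 0.041 -0.026 -0.999] w 22.3
[3, -8, 1, 0, 4, -8, 1, 0, 5, -7, 0, 0, 7, -6, 0, 0, 7, -4, 0, 0, 8, -3, 0, 0, 9, -2, 0, 0, 9, 0, 0, 0]
```

move_arm --motion '[3,-8,1,0,4,-8,1,0,5,-7,0,0,7,-6,0,0,7,-4,0,0]'

```text
time_s: 6.58
tool_pos: [610.8, -281.0, 121.1]
orientation: [[-0.933, 0.352, 0.073], [0.351, 0.936, -0.019], [-0.075, 0.008, -0.997]]
wrist_force: [7.9, -2.5, -5.0]
grip_width: 22.3
```

```bash
python3 arc.py 10 12
```

```text
t 6.58 p [ 610.8 -281.   121.1] th -68.2 r 51.3 F [ 7.9 -2.5 -5. ] tilt [ 0.073 -0.019 -0.997] w 22.3
[8, -4, 0, 0, 8, -4, 0, 0, 8, -3, -1, 0, 9, -1, -1, 0, 9, 0, -1, 0, 8, 2, -1, 0, 8, 3, -1, 0, 7, 5, -1, 0, 6, 6, 0, 0, 5, 7, 0, 0, 4, 8, 0, 0, 3, 8, 0, 0]
```

```bash
python3 arc.py 15 8
```

```text
t 6.58 p [ 610.8 -281.   121.1] th -68.2 r 51.3 F [ 7.9 -2.5 -5. ] tilt [ 0.073 -0.019 -0.997] w 22.3
[12, -7, 0, 0, 12, -4, 0, 0, 13, -1, -1, 0, 13, 2, -1, 0, 12, 6, -1, 0, 10, 8, -1, 0, 7, 11, 0, 0, 4, 12, 0, 0]
```

```bash
cat >arc2.py <<'E'
import sys,numpy as np,json,os
from cell import *
s=get_state();R=s["orientation"];p=s["tool_pos"]
hub=np.array([591.8,-233.4])
if os.path.exists("hub.json"): hub=np.array(json.load(open("hub.json")))
adv=float(sys.argv[1]);L=float(sys.argv[2]);n=int(sys.argv[3]);z0=119
v=p[:2]-hub;r=np.hypot(*v);th=np.degrees(np.arctan2(v[1],v[0]))
print("t",round(s["time_s"],2),"p",p.round(1),"th",th.round(1),"r",r.round(1),"F",s["wrist_force"].round(1),"M",s["moment"].round(2),"tilt",R[:,2].round(3),"w",round(s["grip_width"],1))
print("q",s["q"].round(0))
open("log.txt","a").write(" ".join(map(str,p))+"\n")
out=[]
for k in range(n):
    a=np.radians(th-(k+.5)*adv)
    t=L*np.array([np.sin(a),-np.cos(a),0])
    if k<3: t[2]+=np.clip((z0-p[2])/3,-1.5,1.5); t[:2]+=-(r-50)/3*np.array([np.cos(a),np.sin(a)])
    out+=[int(round(x)) for x in R.T@t]+[0]
print(out)
E
python3 arc2.py 10 13 8
```

```text
t 6.58 p [ 610.8 -281.   121.1] th -68.2 r 51.3 F [ 7.9 -2.5 -5. ] M [-0.52 -1.12  0.02] tilt [ 0.073 -0.019 -0.997] w 22.3
q [-31.  22.  -7.  57.   1. -10.]
[11, -8, 0, 0, 12, -6, 0, 0, 13, -3, 0, 0, 13, -2, -1, 0, 13, 1, -1, 0, 13, 3, -1, 0, 12, 5, -1, 0, 11, 7, -1, 0]
```

move_arm --motion '[11,-8,0,0,12,-6,0,0,13,-3,0,0,13,-2,-1,0,13,1,-1,0,13,3,-1,0]'

```text
time_s: 7.32
tool_pos: [552.6, -267.1, 121.1]
orientation: [[-0.934, 0.34, 0.114], [0.341, 0.94, -0.013], [-0.111, 0.026, -0.993]]
wrist_force: [12.3, 2.7, -6.9]
grip_width: 21.8
```

```bash
python3 arc2.py 11 13 8
```

```text
t 7.33 p [ 552.6 -267.1  121.1] th -139.3 r 51.7 F [12.3  2.7 -6.9] M [ 0.31 -2.16  0.1 ] tilt [ 0.114 -0.013 -0.993] w 21.8
q [-33.  15. -17.  52.   3. -13.]
[10, 8, 0, 0, 9, 10, 0, 0, 7, 11, 0, 0, 5, 12, 0, 0, 3, 13, 0, 0, 0, 13, 0, 0, -2, 13, 1, 0, -5, 12, 1, 0]
```

move_arm --motion '[10,8,0,0,9,10,0,0,7,11,0,0,4,12,0,0,2,13,0,0,-1,13,0,0]'

```text
time_s: 8.07
tool_pos: [548.9, -209.6, 121.1]
orientation: [[-0.93, 0.35, 0.116], [0.346, 0.937, -0.054], [-0.128, -0.01, -0.992]]
wrist_force: [-0.6, -7.9, -3.6]
grip_width: 22.4
```

```bash
python3 arc2.py 12 13 8
```

```text
t 8.07 p [ 548.9 -209.6  121.1] th 150.9 r 49.1 F [-0.6 -7.9 -3.6] M [-1.04  0.6  -0.17] tilt [ 0.116 -0.054 -0.992] w 22.4
q [-27.  12. -21.  50.   0.  -7.]
[-3, 13, 1, 0, -5, 12, 1, 0, -8, 10, 2, 0, -10, 8, 1, 0, -11, 6, 1, 0, -12, 3, 2, 0, -13, 1, 2, 0, -13, -2, 2, 0]
```

move_arm --motion '[-3,13,1,0,-5,12,1,0,-8,10,2,0,-10,8,1,0,-11,6,1,0,-12,3,2,0]'

```text
time_s: 8.82
tool_pos: [604.9, -186.9, 121.0]
orientation: [[-0.928, 0.361, 0.096], [0.355, 0.932, -0.073], [-0.116, -0.034, -0.993]]
wrist_force: [-7.2, -1.4, 11.5]
grip_width: 22.5
```

```bash
python3 arc2.py 12 13 10
```

```text
t 8.82 p [ 604.9 -186.9  121. ] th 74.3 r 48.3 F [-7.2 -1.4 11.5] M [ 0.65  1.35 -0.13] tilt [ 0.096 -0.073 -0.993] w 22.5
q [-22.  17. -15.  52.  -2.  -1.]
[-13, 0, 2, 0, -13, -2, 2, 0, -12, -5, 2, 0, -10, -8, 1, 0, -9, -10, 1, 0, -6, -11, 1, 0, -4, -12, 1, 0, -1, -13, 1, 0, 2, -13, 0, 0, 4, -12, 0, 0]
```

```bash
echo '[591.5,-235]' >hub.json; python3 arc2.py 12 13 9
```

```text
t 8.82 p [ 604.9 -186.9  121. ] th 74.5 r 50.0 F [-7.2 -1.4 11.5] M [ 0.65  1.35 -0.13] tilt [ 0.096 -0.073 -0.993] w 22.5
q [-22.  17. -15.  52.  -2.  -1.]
[-13, 0, 2, 0, -13, -3, 2, 0, -12, -5, 2, 0, -10, -8, 1, 0, -9, -10, 1, 0, -6, -11, 1, 0, -4, -12, 1, 0, -1, -13, 1, 0, 1, -13, 0, 0]
```

move_arm --motion '[-13,0,2,0,-13,-3,2,0,-12,-5,2,0,-10,-8,1,0,-9,-10,1,0,-6,-11,1,0,-4,-12,1,0,-1,-13,1,0,1,-13,0,0]'

```text
time_s: 9.95
tool_pos: [634.4, -261.4, 121.1]
orientation: [[-0.933, 0.349, 0.087], [0.349, 0.937, -0.021], [-0.089, 0.01, -0.996]]
wrist_force: [2.2, 7.1, 0.5]
grip_width: 22.0
```

```bash
python3 arc2.py 12 13 9;  python3 - <<'E'
from cell import *
import cv2
cv2.imwrite("pics/e.png",read_camera("side")["img"])
E
```

```text
t 9.95 p [ 634.4 -261.4  121.1] th -31.6 r 50.3 F [2.2 7.1 0.5] M [ 1.25 -0.48  0.13] tilt [ 0.087 -0.021 -0.996] w 22.0
q [-28.  23.  -6.  56.   1.  -8.]
[4, -12, 0, 0, 6, -11, 0, 0, 9, -10, 0, 0, 10, -8, -1, 0, 12, -5, -1, 0, 13, -3, -1, 0, 13, 0, -1, 0, 13, 3, -1, 0, 12, 5, -1, 0]
```

View pics/e.png

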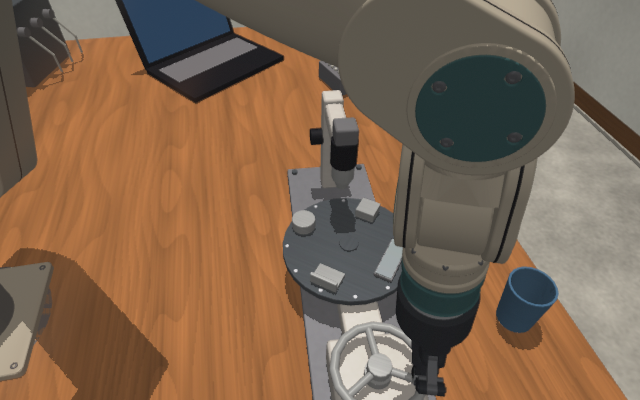

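After one turn the puck has moved to (304,222) in the side view, about 60° clockwise as expected. I'll carry on.

move_arm --motion '[4,-12,0,0,6,-11,0,0,9,-10,0,0,10,-8,-1,0,12,-5,-1,0,13,-3,-1,0,13,0,-1,0,13,3,-1,0]'

```text
time_s: 11.0
tool_pos: [559.7, -273.8, 121.2]
orientation: [[-0.934, 0.335, 0.126], [0.335, 0.942, -0.016], [-0.123, 0.028, -0.992]]
wrist_force: [8.7, -0.5, -5.8]
grip_width: 22.4
```

```bash
python3 arc2.py 12 13 9
```

```text
t 11.0 p [ 559.7 -273.8  121.2] th -129.3 r 50.2 F [ 8.7 -0.5 -5.8] M [-0.59 -0.97  0.  ] tilt [ 0.126 -0.016 -0.992] w 22.4
q [-34.  16. -16.  52.   3. -14.]
[12, 6, -1, 0, 10, 8, 0, 0, 8, 10, 0, 0, 6, 11, 0, 0, 4, 12, 0, 0, 1, 13, 0, 0, -2, 13, 1, 0, -4, 12, 1, 0, -7, 11, 1, 0]
```

move_arm --motion '[12,6,-1,0,10,8,0,0,8,10,0,0,6,11,0,0,4,12,0,0,1,13,0,0,-2,13,1,0,-4,12,1,0]'

```text
time_s: 12.0
tool_pos: [554.8, -202.1, 121.1]
orientation: [[-0.929, 0.35, 0.12], [0.344, 0.936, -0.069], [-0.136, -0.023, -0.99]]
wrist_force: [-6.2, -4.3, 5.2]
grip_width: 22.3
```

```bash
python3 arc2.py 12 13 9
```

```text
t 12.0 p [ 554.8 -202.1  121.1] th 138.2 r 49.3 F [-6.2 -4.3  5.2] M [-0.17  1.21 -0.18] tilt [ 0.12  -0.069 -0.99 ] w 22.3
q [-26.  12. -21.  49.  -1.  -6.]
[-6, 12, 1, 0, -8, 10, 2, 0, -10, 8, 2, 0, -12, 6, 1, 0, -12, 3, 2, 0, -13, 1, 2, 0, -13, -2, 2, 0, -12, -5, 2, 0, -11, -7, 2, 0]
```

move_arm --motion '[-6,12,1,0,-8,10,2,0,-10,8,2,0,-12,6,1,0,-12,3,2,0,-13,1,2,0,-13,-2,2,0,-12,-5,2,0,-11,-7,2,0]'

```text
time_s: 13.12
tool_pos: [637.8, -214.8, 121.0]
orientation: [[-0.929, 0.362, 0.082], [0.357, 0.931, -0.072], [-0.103, -0.038, -0.994]]
wrist_force: [-10.5, 2.6, 11.4]
grip_width: 22.4
```

```bash
python3 arc2.py 11 12 4;  cat >chk.py <<'E'
import sys,cv2,pickle
from cell import *
from h import *
d={n:read_camera(n) for n in("side","scene")}
pickle.dump(d,open(sys.argv[1]+".pkl","wb"))
for n in d:
    c=d[n];cv2.imwrite(f"pics/{sys.argv[1]}_{n}.png",c["img"]);W=pts(c)
    C=np.array([609.2,-16.0]) if n=="side" else np.array([611.7,-14.0])
    H=np.array([591.2,-233.5]) if n=="side" else np.array([592.3,-233.3])
    g=C+85*(C-H)/np.hypot(*(C-H))
    rr=np.hypot(W[...,0]-C[0],W[...,1]-C[1])
    m=((abs(W[...,2]-95)<3.5)&(rr<112)).astype(np.uint8)
    nl,L,st,ce=cv2.connectedComponentsWithStats(m)
    print(n,"lens",g.round(1))
    for i in range(1,nl):
        if st[i,4]>60:
            cn=cv2.convexHull(np.argwhere(L==i)[:,::-1].astype(np.int32))[:,0]
            P=np.array([ray(c,a,b,96) for a,b in cn]);o,r=circ(P);q=o-C
            print(st[i],o.round(1),"r",r.round(1),"rad",np.hypot(*q).round(1),"short deg",(np.degrees(np.arctan2(q[1],q[0])-np.arctan2(*(g-C)[::-1]))%360).round(1),"dist",np.hypot(*(o-g)).round(1),"std",np.std(np.hypot(*(P[:,:2]-o).T)).round(2))
E
python3 chk.py f
```

```text
t 13.12 p [ 637.8 -214.8  121. ] th 23.6 r 50.5 F [-10.5   2.6  11.4] M [ 1.45  1.57 -0.11] tilt [ 0.082 -0.072 -0.994] w 22.4
q [-23.  21.  -9.  54.  -2.  -2.]
[-7, -9, 2, 0, -5, -11, 2, 0, -3, -11, 1, 0, -1, -12, 1, 0]
side lens [616.2  68.7]
[326 193  22  17 296] [608.5  67.4] r 20.3 rad 83.4 short deg 5.2 dist 7.8 std 0.5
[289 235   8  22  86] [506.5 -17. ] r 20.7 rad 102.7 short deg 95.3 dist 139.2 std 4.58
scene lens [619.2  70.7]
[292 191  16   9  62] [520.3 -21. ] r 12.3 rad 91.7 short deg 99.4 dist 134.9 std 2.9
[315 250  27  22 413] [613.1  71.1] r 19.7 rad 85.1 short deg 4.1 dist 6.2 std 0.34
[236 268  31  28 413] [690.7 -14. ] r 20.2 rad 79.0 short deg 275.0 dist 110.9 std 2.03
```

View pics/f_side.png

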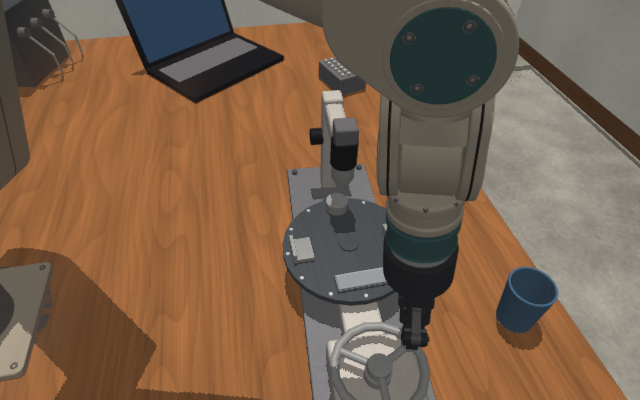

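View pics/f_scene.png

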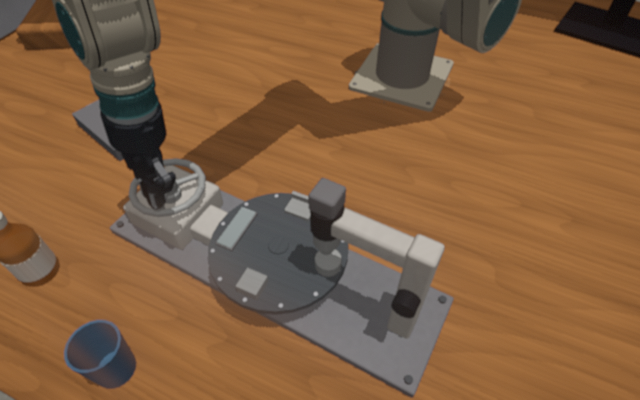

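Both views show the puck under the head, at side (337,204) and scene (329,262), still 4–5° short. That is about 28° of wheel.

move_arm --motion '[-7,-9,2,0,-5,-11,2,0,-2,-8,1,0,0,0,0,0]'

```text
time_s: 13.72
tool_pos: [641.7, -240.1, 121.1]
orientation: [[-0.929, 0.36, 0.087], [0.356, 0.933, -0.055], [-0.101, -0.02, -0.995]]
wrist_force: [-0.7, -5.3, -2.2]
grip_width: 22.5
```

```bash
python3 arc2.py 11 12 2; python3 chk.py g|grep -v 'std [2-9]'
```

```text
t 13.72 p [ 641.7 -240.1  121.1] th -5.9 r 50.5 F [-0.7 -5.3 -2.2] M [-0.25 -0.16 -0.09] tilt [ 0.087 -0.055 -0.995] w 22.5
q [-26.  22.  -7.  55.  -1.  -5.]
[-2, -12, 1, 0, 1, -12, 1, 0]
side lens [616.2  68.7]
[330 192  22  17 301] [616.1  67.2] r 20.2 rad 83.5 short deg 360.0 dist 1.5 std 0.4
[384 225  15  17 191] [682.3 -23.3] r 18.0 rad 73.4 short deg 269.0 dist 113.3 std 1.36
scene lens [619.2  70.7]
[313 253  27  23 468] [619.6  70.5] r 19.8 rad 84.9 short deg 359.7 dist 0.5 std 0.34
[232 266  32  28 427] [689.9 -19.6] r 21.3 rad 78.4 short deg 271.0 dist 114.6 std 1.69
```

Both views put the puck within 1.5 mm of the lens axis. I'll let go and withdraw upward.

move_arm --motion '[0,0,0,0,0,0,0,0,0,0,0,0,0,0,0,0,0,0,0,0,0,0,0,0]' --grip 100

```text
time_s: 14.58
tool_pos: [641.1, -240.4, 120.4]
orientation: [[-0.929, 0.359, 0.085], [0.355, 0.933, -0.058], [-0.1, -0.023, -0.995]]
wrist_force: [-0.3, -0.4, -0.1]
grip_width: 85.4
```

```bash
python3 to.py 641.7 -240.1 200;python3 - <<'E'
from cell import *
import cv2
cv2.imwrite("pics/hh.png",read_camera("wrist")["img"])
E
```

```text
t 14.57 pos [ 641.1 -240.4  120.4] F [-0.3 -0.4 -0.1] w 85.4 q [-25.6  22.2  -6.9  55.1  -0.9  -4.7]
yaw y 68.95
shift [ -8.4  -1.4 -79.1]
```

View pics/hh.png

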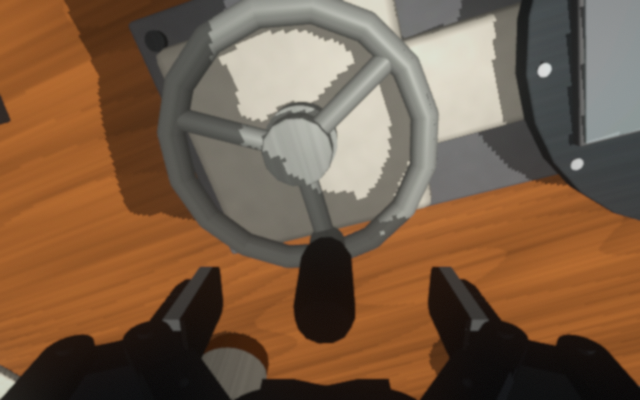

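The wrist view shows the knob free at (324,290), with clear gaps to both pads at x≈220 and 430. I'll rise gently.

move_arm --motion '[-1,0,-10,0,-1,0,-12,0,-1,0,-15,0,-1,0,-20,0,-1,0,-25,0,0,0,-25,0,0,0,-15,0,0,0,0,0,0,0,0,0]'

```text
time_s: 15.75
tool_pos: [636.3, -235.4, 253.5]
orientation: [[-0.929, 0.359, 0.091], [0.355, 0.933, -0.06], [-0.106, -0.024, -0.994]]
wrist_force: [-0.7, 0.2, -0.5]
grip_width: 85.4
```

```bash
python3 to.py; python3 chk.py i|grep -v 'std [2-9]'
```

```text
t 15.75 pos [ 636.3 -235.4  253.5] F [-0.7  0.2 -0.5] w 85.4 q [-25.4  16.5   1.8  69.1  -0.9  -4.4]
yaw y 68.95
side lens [616.2  68.7]
[330 192  22  18 301] [616.   66.7] r 20.4 rad 82.9 short deg 0.0 dist 2.1 std 0.76
scene lens [619.2  70.7]
[313 253  27  22 465] [619.4  70.4] r 19.7 rad 84.8 short deg 359.9 dist 0.3 std 0.26
[232 266  32  28 419] [690.2 -19.8] r 21.4 rad 78.7 short deg 270.8 dist 115.0 std 1.93
```

View pics/i_scene.png

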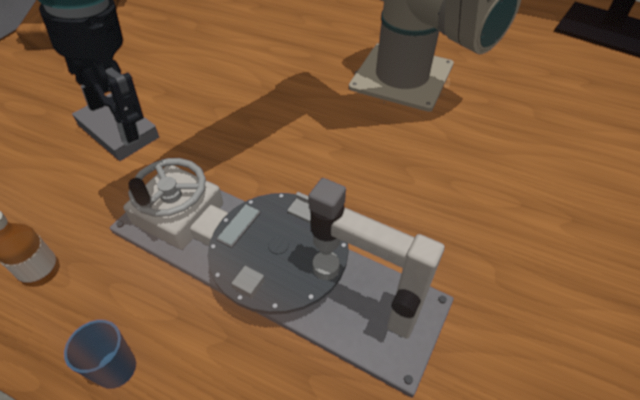

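The scene view shows the puck at (326,263) under the lens, the knob free at (140,190) and the gripper well above it. I'm handing the job in.

```bash
python3 -c "
from cell import *
print(close_job())"
```

```text
the job is handed in; nothing more can be done
None
```

I turned the handwheel about 1.92 turns clockwise by its knob, which carried the puck about 115° round to the lens. I then let go, rose to z ≈ 253 mm and handed the job in at about 16 s of the 61 s allowed.

**Last checks, after release:**
- **Puck position:** it was 0.3 mm (scene view) and 2.1 mm (side view) from the lens axis, against the 13 mm limit. I worked out the lens axis from the hub–carousel line and did not measure the lens tip itself.
- **Puck size and place:** its radius came out at about 20 mm and its distance from the carousel axis at 83–85 mm, close to the given 20 and 85 mm.
- **At rest:** the measured puck position moved less than 1 mm from before to after letting go.
- **Forces:** wrist force was under 1 N after release. While turning, the readings I took were at most about 16 N.

**What disagreed:**
- The scene and side cameras differed by 2–3 mm on most positions.
- The wrist camera placed the hub about 5 mm off from the other two, so I did not use it for the hub or puck.
- The fast first descent drifted 16 mm and tilted the tool by 2°. I corrected the position, but the tilt stayed and reached about 8° while turning. It did no harm.

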